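Set the bench dial gauge on a square-headed lever

ROBOT

A 6-joint arm with a two-finger parallel gripper is mounted at the origin on a cart in front of the work surface, level with it; the furniture and walls round the work are solid. World frame = base frame: x ahead of the robot, y to its left, z up, the work surface at z = 0. Lengths are in m, angles in rad, forces in N, time in s.
With the tool pointing down it reaches from about 0.275 to 0.875 m from the base axis. Payload 12.5 kg.
Tool frame: the origin (TCP) lies at the very end of the fingers, on their centre line; the grasp point (between the pads) lies 19 mm behind it; z points along the fingers, y is the line along which they close (so a half turn about z gives the same grasp; the last joint's range is limited). The gripper opens to 85 mm and grips with 20 to 120 N. Pads are 22 mm wide; open, the fingers measure 114 mm over their backs; the gripper's body (76 mm by 85 mm) begins 54 mm behind the grasp point. The pads swing forward as they close: fully open they stand 13 mm farther back than shut.
Start: joints at [-1.313, 0.351, 1.652, -0, 1.139, -0.085], TCP at [0.185, -0.518, 0.194] pointing down, gripper open.
Joint ranges: [-2.75, 2.75], [-0.79, 2.1], [0.01, 2.65], [-1.57, 4.71], [0.07, 3.14], [-2.87, 2.87]. Speed limits (rad/s): [2.22, 2.22, 2.79, 3.14, 3.14, 3.14].

INTERFACE

Orientations are given as a 3x3 rotation matrix whose columns are the frame's x, y, z axes.
In Python, from bench import manip gives the robot as it stands. Calls block until the motion is done:
- manip.move_ptp(position, orientation): joint-space move of the TCP to a pose.
- manip.move_l(position, attitude=None, max_speed=0.15): straight line of the TCP; attitude=None keeps the orientation; max_speed is the mean speed in m/s.
- manip.move_j(angles): joint-space move.
- manip.set_gripper(opening, effort=None): opening from 0.0 (shut) to 1.0 (fully open); effort is the grip in N (None keeps the last); returns when the fingers have stopped.
- manip.dwell(seconds).
- manip.inverse_kinematics(position, orientation): joint angles nearest the present ones, or None.
- manip.grab_frame(name): name is "scene" or "side" or "wrist"; returns (picture, depth): 384x512x3 uint8, red, green, blue; 384x512 float32, m along the optical axis (not along the pixel's ray), 0 where there is no reading.
- manip.get_calibration(name): a dict with "camera_matrix" (3x3 intrinsics, pixels), "R" (3x3) and "t" (3): a world point X has camera coordinates R X + t. Camera axes: x right, y down, z forward; pixel columns grow to the right and rows downward; lengths in m; the calibration is good to about 2 mm. A picture is of the moment at which its call begins: read the wrist's pose just before it. get_calibration takes no time and is no camera call; for the wrist camera it gives the pose at the moment of the call.
A pose or a line that the arm cannot do raises manip.Unreachable and nothing moves.
- manip.sign_off(): hands the job in; it is judged then, once.
Trained networks look in the newest picture that a camera, given by its name, has taken for a name from the list of things; names that differ only in an ending like _2 or _b are one class to them, and where a whole thing is asked for, a point or a joint stands for the part that bears it (a point fixed in the world has none). Each returns a list of dicts, best first, with "confidence" (0 to 1); they miss things now and then, are a little off and sometimes report something else, mostly with a low value. They report only what shows in the picture. A call takes as long as a camera call.
- manip.look_for(camera, name): "at" ([x, y, z] in m, in world coordinates, good to about 4 mm: the middle of the surface that is visible of it).
Readings, each from a call of its own:
- manip.current_time(): time.
- manip.current_qpos(): joint angles.
- manip.current_joint_vel(): joint speeds.
- manip.current_joint_torque(): joint torques, N m.
- manip.current_ee_pos(): TCP position.
- manip.current_tcp_rot(): TCP orientation.
- manip.current_force(): force on the tool from outside, world axes, zero at the start.
- manip.current_ft_torque(): the same for the moment, N m.
- manip.current_grip_width(): opening from 0.0 (shut) to 1.0 (fully open).
- manip.current_grip_force(): force on a finger pad.
Only numpy, scipy, OpenCV 4.12 (cv2) and the standard library are available. Lean on these libraries where they do the work, as an engineer would, in place of code of your own. Each camera call takes 0.05 s, during which the arm holds its last target. There are 200 camera calls.

TASK

Set the bench dial gauge on the square-headed lever: raise the dial out of the way, take that lever out of the rack and lay it flat on the gauge's base with its head centred under the foot and the foot still clear above it. Then slide the dial down until the sprung foot sits on the head and the needle points straight up, without ever driving the plunger to the end of its travel, and let go. Leave the two round-headed levers in the rack and the other things on the bench where they are.

Things in the scene. Friction and masses are not known exactly. Their poses are not given: they have to be found in the camera images.
- stand: dial stand, fixed. Origin on the bench below the foot; -x is its open front. Base plate 112 mm wide, x = -60 to +86 mm, steel top at z = 20 mm, for the part. Column at x = +66 mm (38 mm across at its foot). An arm, z = 104 to 128 mm, ends in a collar 26 mm across over the origin: nothing can be let down from above under the foot; carry the part in level from the front, held in front of the arm.
- dial (a joint): height (m) of the dial's slide, 0 to 0.060: height of the foot over the base top while the plunger is free. The dial (black, round, 56 mm across, 22 mm thick, white face to the stand's -x) tops a stem that slides in the arm's collar with about 9 N friction and stays where left. Starts below 0.028, too low for the square head to pass under the foot.
- plunger (a joint): how far (m) the sprung foot is pushed up into the dial: 0 free, 0.012 end of travel (spring 1.5 N free, 3.3 N at the end). It turns the needle: 120 degrees left of straight up (seen from the front) when free, straight up at 0.006, 120 degrees right at 0.012; the twelve dial marks are 30 degrees (1.5 mm) apart.
- dial_cap (a point): middle of the knurled upright cap on top of the dial, 15 mm across and 22 mm tall, by which the dial is gripped from above and slid up or down. Height over the bench: 207.5 mm plus joint dial. The round dial begins 14 mm below this point. Same x, y as the foot.
- foot (a point): centre of the underside of the foot, a flat steel disc 14 mm across at the lower end of the plunger.
- rack: wooden rack, fixed, 194 mm deep (x), 216 mm wide (y). Origin at its middle on the bench; -x is its front. Bottom board 12 mm thick; its front ledge (x = -97 to -36 mm) carries the levers' heads. Behind, three slots 26 mm wide at y = -74, 0, +74 mm between wooden blocks up to z = 42 mm, closed at the back, hide the tails: only the heads can be gripped.
- lever_square: the lever to be set: grey, flat, with a square head 36 x 36 mm, 36 mm tall, bright on top. Origin at the centre of the head's underside. Its tail, 20 mm wide, 16 mm thick, flush with the underside, runs along its +x to a round end 137 mm from the origin. About 160 g, centre of mass some 35 mm along the tail. Starts in any of the slots, underside 12 mm over the bench, tail to the rack's +x.
- lever_wide: lever of the same kind with a round head 38 mm across and 28 mm tall; same origin and tail. Starts in another slot and stays there.
- lever_slim: lever of the same kind with a round head 28 mm across and 42 mm tall; same origin and tail. Starts in another slot and stays there.
- glue_bottle: bystander: white glue bottle standing between rack and stand, 43 mm across, 120 mm tall; origin under its middle.
- masking_tape: bystander: roll of tape lying flat at the front, 105 mm across, 24 mm tall; origin under its middle.
- pliers_blue: bystander: pliers lying at the front, 165 mm long along their y, 53 mm wide, 12 mm tall; origin under the middle.
- calipers: bystander: calipers lying at the bench's front edge, 200 mm long along their y, 69 mm wide, 10 mm tall; origin under the middle.
- sanding_block: bystander: sanding block at the left, 61 x 106 mm (x, y), 24 mm tall; origin under the middle.
- c_clamp: bystander: C-clamp lying at the right, 153 x 91 mm (x, y), 18 mm tall; origin under the middle.

How it is judged:
On the way:
1. the square-headed lever lies flat on the gauge's base with its head centred under the foot, while the foot is still clear above it (horizontal distance between lever_square and foot below 0.01 m and z of lever_square in the frame of stand below 0.0225 m and angle between lever_square's own z axis and vertical below 0.04 rad and value of joint plunger below 0.001 m and value of joint dial above 0.037 m), for 0.2 s.
At the end, for the whole second after the job is handed in: The square-headed lever lies flat and still on the gauge's base, the middle of its head within 10 mm of the foot's axis, and the foot sits on it with the plunger pressed in 4.5 to 7.5 mm: the needle within one mark (30 degrees) of straight up (horizontal distance between lever_square and foot below 0.01 m and z of lever_square in the frame of stand between 0.0175 and 0.0225 m and angle between lever_square's own z axis and vertical below 0.04 rad and value of joint plunger between 0.0045 and 0.0075 m and linear speed of lever_square below 0.01 m/s); the robot touches nothing.
It fails at once if the plunger is driven to the end of its travel (beyond 11.5 mm) (value of joint plunger above 0.0115 m).
It fails at once if a round-headed lever is moved by more than 15 mm (distance of any of lever_wide, lever_slim from where it was at the start of the episode above 0.015 m).
It fails at once if one of the other things on the bench is moved by more than 20 mm (distance of any of glue_bottle, masking_tape, pliers_blue, calipers, sanding_block, c_clamp from where it was at the start of the episode above 0.02 m).
It also fails if it takes over 72 s, if anything falls off the work surface, if the arm or the gripper's body presses on something with over 40 N, if the wrist force passes 120 N, or if a joint passes its speed limit or range.

## Working session

There is one attempt and no reset: what is moved stays moved. The work goes in short steps, each a Python script; the robot and the scene stay as the last script left them, time stands still between calls to the robot, and variables do not carry over. Pictures are saved under pics/ and viewed, at most 10 in all, crops included, and the job is handed in when it is done.

```bash
ls; mkdir -p pics; cat > h.py <<'E'
import numpy as np, cv2
from bench import manip
def snap(cam,fn,crop=None,scale=1):
    cal=manip.get_calibration(cam); p,d=manip.grab_frame(cam)
    im=cv2.cvtColor(p,cv2.COLOR_RGB2BGR)
    if crop: im=im[crop[1]:crop[3],crop[0]:crop[2]]
    if scale!=1: im=cv2.resize(im,None,fx=scale,fy=scale)
    if fn: cv2.imwrite('pics/'+fn,im)
    return p,d,cal
def cloud(d,cal):
    K=np.array(cal['camera_matrix']);R=np.array(cal['R']);t=np.array(cal['t'])
    v,u=np.mgrid[:d.shape[0],:d.shape[1]]
    c=np.stack([(u-K[0,2])/K[0,0]*d,(v-K[1,2])/K[1,1]*d,d],-1)
    w=(c-t)@R; w[d<=0]=np.nan
    return w
def down(yaw): # yaw: direction of tool x axis in world
    c,s=np.cos(yaw),np.sin(yaw)
    return np.array([[c,s,0],[s,-c,0],[0,0,-1.]])
E
python3 - <<'E'
from h import *
for c in ("scene","side"):
    p,d,cal=snap(c,c+'0.png')
    np.savez('pics/'+c+'0.npz',p=p,d=d,K=cal['camera_matrix'],R=cal['R'],t=cal['t'])
    for n in ["stand","dial","dial_cap","foot","rack","lever_square","lever_wide","lever_slim","glue_bottle"]:
        print(c,n,[(np.round(r['at'],3),round(r['confidence'],2)) for r in manip.look_for(c,n)[:3]])
print(manip.current_tcp_rot(),manip.current_time())
E
```

```text
pics
scene stand [(array([ 0.605, -0.204,  0.021]), 0.75)]
scene dial [(array([ 0.595, -0.203,  0.19 ]), 0.71), (array([0.373, 0.3  , 0.022]), 0.17)]
scene dial_cap [(array([ 0.592, -0.202,  0.194]), 0.45)]
scene foot [(array([0.498, 0.507, 0.024]), 0.68), (array([0.654, 0.017, 0.065]), 0.45)]
scene rack [(array([0.632, 0.254, 0.039]), 0.76), (array([0.573, 0.234, 0.028]), 0.73)]
scene lever_square [(array([0.572, 0.233, 0.024]), 0.51), (array([ 0.595, -0.202,  0.19 ]), 0.23)]
scene lever_wide [(array([0.589, 0.163, 0.028]), 0.66)]
scene lever_slim [(array([0.594, 0.31 , 0.026]), 0.53)]
scene glue_bottle [(array([0.652, 0.017, 0.068]), 0.76)]
side stand [(array([ 0.608, -0.203,  0.021]), 0.63), (array([0.66 , 0.018, 0.065]), 0.56)]
side dial []
side dial_cap [(array([ 0.592, -0.208,  0.187]), 0.55), (array([0.574, 0.158, 0.027]), 0.26)]
side foot []
side rack [(array([0.635, 0.26 , 0.039]), 0.72), (array([ 0.595, -0.204,  0.19 ]), 0.52)]
side lever_square [(array([0.568, 0.233, 0.031]), 0.45)]
side lever_wide [(array([0.575, 0.158, 0.031]), 0.5)]
side lever_slim [(array([0.57 , 0.304, 0.027]), 0.46)]
side glue_bottle [(array([ 0.351, -0.302,  0.012]), 0.74), (array([0.66 , 0.017, 0.068]), 0.5)]
[[ 9.41832678e-01  3.36082143e-01 -3.25983920e-06]
 [ 3.36082143e-01 -9.41832678e-01 -4.27534825e-06]
 [-4.50709129e-06  2.93108895e-06 -1.00000000e+00]] 1.0
```

View pics/scene0.png

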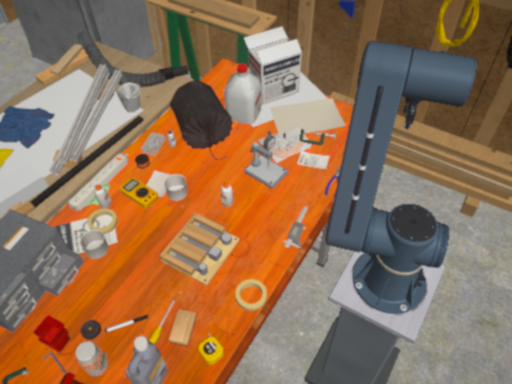

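View pics/side0.png

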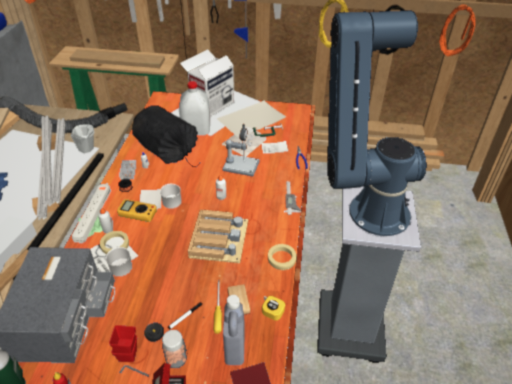

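The scene shows the stand near (265,165) and the rack near (200,248), with its three heads facing the robot. Next I'll take a close wrist view of each.

```bash
python3 - <<'E'
from h import *
np.set_printoptions(precision=4,suppress=True)
def go(pos,yaw):
    manip.move_ptp(pos,down(yaw))
def tk(fn,names):
    p,d,cal=snap('wrist',fn+'.png')
    np.savez('pics/'+fn+'.npz',p=p,d=d,K=cal['camera_matrix'],R=cal['R'],t=cal['t'])
    print(fn,'cam at',-np.array(cal['R']).T@np.array(cal['t']),'fwd',np.array(cal['R'])[2])
    for n in names: print(n,[(np.round(r['at'],3),round(r['confidence'],2)) for r in manip.look_for('wrist',n)[:2]])
for yaw in (0,np.pi):
    print(yaw,manip.inverse_kinematics([.55,.24,.3],down(yaw)),manip.inverse_kinematics([.5,-.2,.33],down(yaw)))
go([.56,.24,.28],0); tk('w_rack',["lever_square","lever_wide","lever_slim","rack"])
go([.50,-.2,.34],0); tk('w_stand',["stand","dial","dial_cap","foot"])
print(manip.current_time())
a=cv2.imread('pics/w_rack.png');b=cv2.imread('pics/w_stand.png')
cv2.imwrite('pics/both.png',cv2.resize(np.hstack([a,b]),(800,300),interpolation=cv2.INTER_AREA))
E
```

```text
0 [ 0.3339  0.363   1.3721 -0.      1.4065  1.9047] [-0.467   0.2248  1.4856 -0.      1.4312  1.1038]
3.141592653589793 [ 0.3339  0.363   1.3721 -0.      1.4065 -1.2369] [-0.467   0.2248  1.4856 -0.      1.4312 -2.0378]
w_rack cam at [0.6431 0.2393 0.4603] fwd [-0.3225  0.0009 -0.9466]
lever_square [(array([0.605, 0.232, 0.031]), 0.84)]
lever_wide [(array([0.614, 0.16 , 0.024]), 0.74)]
lever_slim [(array([0.618, 0.3  , 0.03 ]), 0.95)]
rack [(array([0.645, 0.232, 0.041]), 0.62)]
w_stand cam at [ 0.5832 -0.1993  0.5202] fwd [-0.3225  0.0007 -0.9466]
stand [(array([ 0.604, -0.211,  0.021]), 0.66)]
dial [(array([ 0.595, -0.207,  0.209]), 0.61), (array([ 0.53 , -0.476,  0.015]), 0.23)]
dial_cap [(array([ 0.597, -0.207,  0.208]), 0.72), (array([ 0.373, -0.017,  0.014]), 0.37)]
foot []
6.125
```

View pics/both.png

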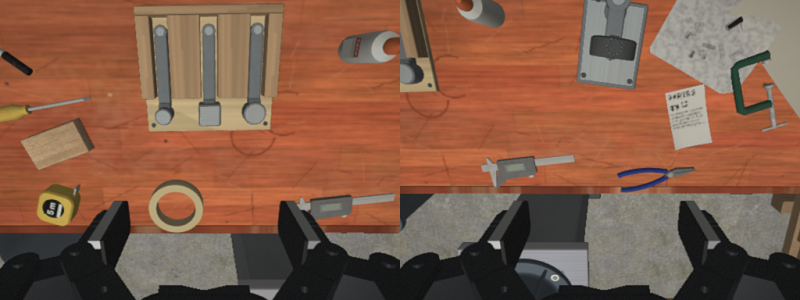

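Left half: the square head is the middle one, near (209,113). Right half: the dial and stand are seen from above near (612,47), slightly yawed. I'll get exact poses from the depth.

```bash
python3 - <<'E'
from h import *
np.set_printoptions(precision=4,suppress=True)
def L(f):
    z=np.load('pics/'+f+'.npz'); return z['p'],cloud(z['d'],z)
def rect(P): 
    r=cv2.minAreaRect((P[:,:2]*1000).astype(np.float32)); return np.round(np.array(r[0])/1000,4),np.round(r[1],1),round(r[2],2),len(P)
def sel(w,lo,hi):
    m=np.all((w>lo)&(w<hi),-1); return w[m]
p,w=L('w_rack')
print('bench z',np.nanmedian(sel(w,[.45,.1,-.01],[.5,.2,.01])[:,2]))
for n,y in(('r',.16),('sq',.232),('l',.305)):
    for z0,z1 in ((.034,.046),(.046,.052),(.052,.06)):
        P=sel(w,[.52,y-.028,z0],[.602,y+.028,z1])
        if len(P)>20: print(n,z0,rect(P),np.median(P[:,2]))
P=sel(w,[.5,.1,.036],[.8,.38,.046]); P=P[P[:,0]>.61]; print('rackblocks',rect(P),P.min(0),P.max(0))
P=sel(w,[.5,.1,.008],[.6,.38,.0155]); print('ledge',rect(P))
p,w=L('w_stand')
P=sel(w,[.48,-.33,.014],[.75,-.1,.026]); print('base',rect(P),np.median(P[:,2]))
P=sel(w,[.5,-.3,.06],[.75,-.1,.26])
print('high zmax',np.sort(P[:,2])[-5:])
zt=np.percentile(P[:,2],99.8)
h,e=np.histogram(P[:,2],bins=np.arange(.06,.26,.005));print(list(zip(np.round(e,3),h)))
C=P[P[:,2]>zt-.004];print('cap top',rect(C),np.median(C,0))
C=P[(P[:,2]>.14)&(P[:,2]<zt-.01)];print('dial',rect(C))
C=P[(P[:,2]>.122)&(P[:,2]<.134)];print('arm',rect(C))
E
```

```text
Traceback (most recent call last):
  File "h.py", line 11, in cloud
    K=np.array(cal['camera_matrix']);R=np.array(cal['R']);t=np.array(cal['t'])
               ~~~^^^^^^^^^^^^^^^^^
KeyError: 'camera_matrix is not a file in the archive'
```

```bash
cat > an.py <<'E'
from h import *
np.set_printoptions(precision=4,suppress=True)
def L(f):
    z=np.load('pics/'+f+'.npz'); return z['p'],cloud(z['d'],{'camera_matrix':z['K'],'R':z['R'],'t':z['t']})
def rect(P): 
    r=cv2.minAreaRect((P[:,:2]*1000).astype(np.float32)); return np.round(np.array(r[0])/1000,4),np.round(r[1],1),round(r[2],2),len(P)
def sel(w,lo,hi):
    m=np.all((w>lo)&(w<hi),-1); return w[m]
E
python3 - <<'E'
from an import *
p,w=L('w_rack')
print('bench z',np.nanmedian(sel(w,[.45,.1,-.01],[.5,.2,.01])[:,2]))
for n,y in(('r',.16),('sq',.232),('l',.305)):
    for z0,z1 in ((.034,.046),(.046,.052),(.052,.06)):
        P=sel(w,[.52,y-.028,z0],[.602,y+.028,z1])
        if len(P)>20: print(n,z0,rect(P),np.median(P[:,2]))
P=sel(w,[.5,.1,.036],[.8,.38,.046]); P=P[P[:,0]>.61]; print('rackblocks',rect(P),P.min(0),P.max(0))
P=sel(w,[.5,.1,.008],[.6,.38,.0155]); print('ledge',rect(P))
p,w=L('w_stand')
P=sel(w,[.48,-.33,.014],[.75,-.1,.026]); print('base',rect(P),np.median(P[:,2]))
P=sel(w,[.5,-.3,.06],[.75,-.1,.26])
print('high zmax',np.sort(P[:,2])[-5:])
zt=np.percentile(P[:,2],99.8)
h,e=np.histogram(P[:,2],bins=np.arange(.06,.26,.005));print([(round(float(a),3),int(b)) for a,b in zip(e,h)])
C=P[P[:,2]>zt-.004];print('cap top',rect(C),np.median(C,0))
C=P[(P[:,2]>.14)&(P[:,2]<zt-.01)];print('dial',rect(C))
C=P[(P[:,2]>.122)&(P[:,2]<.134)];print('arm',rect(C))
E
```

```text
bench z 0.00011105477904668737
r 0.034 (array([0.5726, 0.1599]), array([55.7, 58.7]), 89.99, 961) 0.04024297064987471
sq 0.034 (array([0.5715, 0.2315]), array([60.3, 54.9]), 1.27, 468) 0.042494188037059025
sq 0.046 (array([0.5606, 0.2311]), array([33. , 33.9]), 0.18, 654) 0.04813874406304583
l 0.034 (array([0.579 , 0.3055]), array([55.5, 44.9]), 89.08, 380) 0.04205737025509265
l 0.046 (array([0.5592, 0.304 ]), array([26.9, 25.8]), 22.34, 63) 0.05091010730129843
l 0.052 (array([0.5589, 0.3052]), array([25. , 26.1]), 76.06, 328) 0.054003451946119545
rackblocks (array([0.6645, 0.2323]), array([111. , 216.2]), 0.66, 12907) [0.6101 0.1238 0.036 ] [0.7212 0.3407 0.0456]
ledge (array([0.5629, 0.2309]), array([ 75.2, 216.2]), 0.82, 4211)
base (array([ 0.6102, -0.2106]), array([111.6, 145.5]), 82.44, 5809) 0.01989456386209326
high zmax [0.2374 0.2375 0.2377 0.2377 0.2378]
[(0.06, 0), (0.065, 0), (0.07, 0), (0.075, 0), (0.08, 0), (0.085, 0), (0.09, 0), (0.095, 0), (0.1, 0), (0.105, 2), (0.11, 6), (0.115, 14), (0.12, 25), (0.125, 983), (0.13, 117), (0.135, 0), (0.14, 0), (0.145, 0), (0.15, 0), (0.155, 1), (0.16, 11), (0.165, 1), (0.17, 6), (0.175, 2), (0.18, 10), (0.185, 23), (0.19, 118), (0.195, 156), (0.2, 280), (0.205, 613), (0.21, 89), (0.215, 3), (0.22, 4), (0.225, 4), (0.23, 55), (0.235, 234), (0.24, 0), (0.245, 0), (0.25, 0)]
cap top (array([ 0.5973, -0.2095]), array([14.4, 14.2]), 45.4, 282) [ 0.5973 -0.2094  0.2358]
dial (array([ 0.5985, -0.209 ]), array([54.9, 25.9]), 83.31, 1320)
arm (array([ 0.622 , -0.2164]), array([32.3, 76.5]), 88.6, 1118)
```

Rack yaw is about 0.01 rad and stand yaw about −0.132 rad. The cap is at (.597,−.209) with its top at .236, so dial ≈ .017. I'll raise the dial to about .055 first.

```bash
cat >> an.py <<'E'
S=np.array([.5973,-.2093]); SY=-.132; SX=np.array([np.cos(SY),np.sin(SY)])
def stat(l=''): print(l,'t',round(manip.current_time(),2),'ee',manip.current_ee_pos(),'F',manip.current_force(),'grip',round(manip.current_grip_width(),3),round(manip.current_grip_force(),1))
def scap(fn,names=()):
    p,d,cal=snap('wrist',fn+'.png')
    np.savez('pics/'+fn+'.npz',p=p,d=d,K=cal['camera_matrix'],R=cal['R'],t=cal['t']); return p,cloud(d,cal)
def captop(w):
    P=sel(w,[S[0]-.03,S[1]-.03,.2],[S[0]+.03,S[1]+.03,.3]); zt=np.percentile(P[:,2],99)
    C=P[P[:,2]>zt-.004]; return np.median(C,0),len(C)
E
python3 - <<'E'
from an import *
R=down(SY); c=.225
manip.set_gripper(.55)
manip.move_ptp([*S,c+.055],R)
manip.move_l([*S,c-.008],max_speed=.1)
manip.set_gripper(0,60); stat('gripped')
manip.move_l([*S,c-.008+.038],max_speed=.06); stat('up')
manip.set_gripper(.55)
manip.move_l([*S,c+.038+.05],max_speed=.15); stat('off')
manip.move_ptp([S[0]-.11,S[1]+.03,.34],R)
p,w=scap('up'); print(captop(w)); stat()
h=w[...,2]; q=sel(w,[.3,-.2,.006],[.6,.06,.2]); print('objects near laydown',[ (round(x,2),round(y,2)) for x,y in sorted({(round(float(a[0])/.02)*.02,round(float(a[1])/.02)*.02) for a in q})])
E
```

```text
gripped t 8.42 ee [ 0.5973 -0.2093  0.2171] F [-0.1412 -0.3716 -0.0988] grip -0.004 0.0
up t 9.2 ee [ 0.5971 -0.2093  0.2547] F [ 0.0708 -0.1528 -0.8069] grip 0.005 0.0
off t 10.24 ee [ 0.5971 -0.2092  0.3122] F [-0.3287 -0.3276 -1.5071] grip 0.551 0.0
(array([ 0.5973, -0.2092,  0.2358]), 311)
 t 10.83 ee [ 0.4874 -0.1793  0.3392] F [-0.8231 -0.3943 -0.2341] grip 0.548 0.0
objects near laydown [(0.32, 0.02), (0.32, 0.04), (0.34, -0.04), (0.34, -0.02), (0.34, 0.0), (0.34, 0.02), (0.34, 0.04), (0.36, -0.06), (0.36, -0.04), (0.36, -0.02), (0.36, 0.0), (0.36, 0.02), (0.36, 0.04), (0.36, 0.06), (0.38, -0.14), (0.38, -0.12), (0.38, -0.1), (0.38, -0.08), (0.38, -0.06), (0.38, -0.04), (0.38, -0.02), (0.38, 0.0), (0.38, 0.02), (0.38, 0.04), (0.38, 0.06), (0.4, -0.14), (0.4, -0.12), (0.4, -0.1), (0.4, -0.06), (0.4, -0.04), (0.4, -0.02), (0.54, -0.2), (0.54, -0.18), (0.54, -0.16), (0.54, -0.14), (0.56, -0.2), (0.56, -0.18), (0.56, -0.16), (0.56, -0.14), (0.58, -0.2), (0.58, -0.18), (0.58, -0.16), (0.58, -0.14), (0.6, -0.2), (0.6, -0.18), (0.6, -0.16)]
```

View pics/up.png

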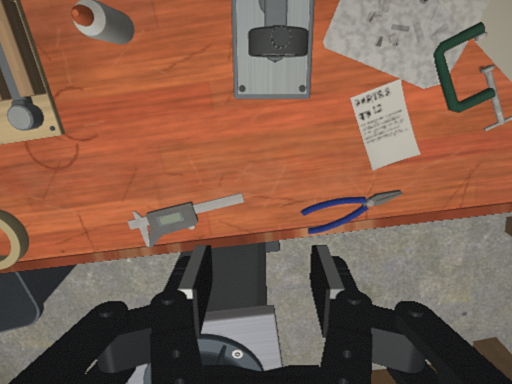

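The grip closed on nothing and the dial hasn't moved. I'll repeat the descent and look before closing.

```bash
python3 - <<'E'
from an import *
R=down(SY); c=.225
manip.move_ptp([*S,c+.055],R)
manip.move_l([*S,c-.008],max_speed=.1)
stat('open at cap')
p,w=scap('atcap'); s=manip.grab_frame('side')[0]; q=manip.grab_frame('scene')[0]
def pr(cam,X):
    c=manip.get_calibration(cam);x=np.array(c['R'])@X+np.array(c['t']);u=np.array(c['camera_matrix'])@x;return (u[:2]/u[2]).round().astype(int)
tiles=[p]
for cam,im in(('side',s),('scene',q)):
    u,v=pr(cam,np.array([*S,.2])); print(cam,u,v)
    tiles.append(cv2.resize(im[v-40:v+40,u-50:u+50],(480,384),interpolation=cv2.INTER_CUBIC))
im=cv2.cvtColor(np.hstack(tiles),cv2.COLOR_RGB2BGR)
cv2.imwrite('pics/atcap3.png',cv2.resize(im,(800,int(384*800/im.shape[1])),interpolation=cv2.INTER_AREA))
print(pr('wrist',np.array([*S,.236])),pr('wrist',manip.current_ee_pos()))
P=sel(w,[S[0]-.06,S[1]-.06,.17],[S[0]+.06,S[1]+.06,.26]);print(len(P))
E
```

```text
open at cap t 12.2 ee [ 0.5976 -0.2094  0.2179] F [ 0.6825  1.1946 -0.6311] grip 0.551 0.0
side 243 131
scene 269 138
[261 240] [261 226]
3189
```

View pics/atcap3.png

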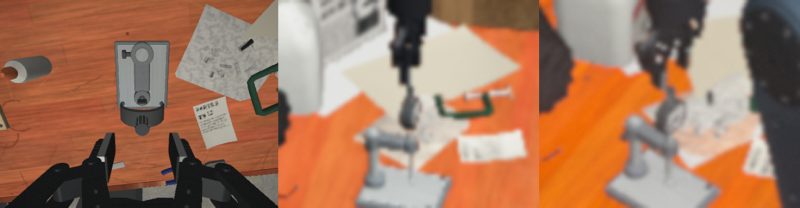

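The cap is where predicted, between the fingers at wrist pixel (267,240). I'll close again and look.

```bash
python3 - <<'E'
from an import *
for o in (.3,.2,.1,.0):
    manip.set_gripper(o,60); stat(o)
p,w=scap('closed')
cv2.imwrite('pics/closed_c.png',cv2.cvtColor(p,cv2.COLOR_RGB2BGR)[130:370,100:420])
E
```

```text
0.3 t 12.69 ee [ 0.5973 -0.2093  0.2171] F [-0.0059 -0.1854 -0.8813] grip 0.301 0.0
0.2 t 12.94 ee [ 0.5973 -0.2093  0.217 ] F [1.5033 0.5013 0.3424] grip 0.199 0.0
0.1 t 13.19 ee [ 0.5973 -0.2093  0.217 ] F [-0.1798  0.2084 -0.1657] grip 0.096 0.0
0.0 t 13.44 ee [ 0.5973 -0.2093  0.217 ] F [-0.0541 -0.6703 -0.3054] grip 0.001 0.0
```

View pics/closed_c.png

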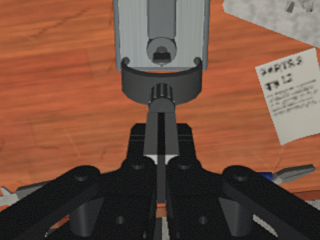

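```bash
python3 - <<'E'
from an import *
p,w=L('closed')
for v in range(200,300,5): print(v,w[v,258],w[v,262],w[v,268],p[v,262])
E
```

```text
200 [ 0.5404 -0.1981  0.0169] [ 0.5395 -0.2028  0.0162] [ 0.5387 -0.2101  0.0169] [133 116 112]
205 [ 0.6077 -0.2089  0.2098] [ 0.6076 -0.2113  0.2104] [ 0.6066 -0.2149  0.2089] [41 42 42]
210 [ 0.605  -0.2085  0.211 ] [ 0.6044 -0.2109  0.2103] [ 0.6039 -0.2145  0.2103] [68 71 72]
215 [ 0.6045 -0.2085  0.2177] [ 0.6056 -0.211   0.221 ] [ 0.6038 -0.2143  0.2178] [66 67 65]
220 [ 0.6046 -0.2086  0.2252] [ 0.605  -0.2109  0.2267] [ 0.6034 -0.2142  0.2241] [64 66 65]
225 [ 0.6041 -0.2086  0.2307] [ 0.6046 -0.2109  0.2325] [ 0.604  -0.2141  0.232 ] [94 98 96]
230 [ 0.603  -0.2085  0.2348] [ 0.6032 -0.2107  0.2358] [ 0.6024 -0.2138  0.2349] [67 69 67]
235 [ 0.6001 -0.2081  0.2348] [ 0.6002 -0.2103  0.2355] [ 0.6001 -0.2135  0.2363] [69 71 71]
240 [ 0.5976 -0.2078  0.2358] [ 0.5972 -0.2099  0.2356] [ 0.5974 -0.2131  0.2367] [71 74 75]
245 [ 0.6075 -0.2093  0.2603] [ 0.6075 -0.2112  0.2608] [ 0.6073 -0.2139  0.261 ] [18 19 15]
250 [ 0.6079 -0.2094  0.2657] [ 0.6081 -0.2112  0.2665] [ 0.6081 -0.2139  0.2671] [21 18 19]
255 [ 0.6078 -0.2094  0.2701] [ 0.6079 -0.2112  0.2706] [ 0.6071 -0.2137  0.2697] [18 15 16]
260 [ 0.6077 -0.2095  0.274 ] [ 0.6073 -0.2111  0.2737] [ 0.6076 -0.2137  0.2747] [19 19 20]
265 [ 0.6081 -0.2096  0.2786] [ 0.6078 -0.2112  0.2784] [ 0.6075 -0.2136  0.2785] [23 24 23]
270 [ 0.608  -0.2096  0.2823] [ 0.608  -0.2112  0.2825] [ 0.6079 -0.2135  0.2828] [25 24 25]
275 [ 0.6081 -0.2096  0.2859] [ 0.6084 -0.2112  0.2867] [ 0.6076 -0.2135  0.2859] [24 25 23]
280 [ 0.6081 -0.2097  0.2893] [ 0.6077 -0.2111  0.2889] [ 0.6082 -0.2134  0.2902] [16 20 19]
285 [ 0.6075 -0.2096  0.2916] [ 0.6073 -0.2111  0.2915] [ 0.6073 -0.2133  0.292 ] [49 47 49]
290 [ 0.6064 -0.2094  0.293 ] [ 0.605  -0.2108  0.2914] [ 0.6085 -0.2134  0.2968] [50 50 48]
295 [ 0.6036 -0.2091  0.2922] [ 0.6034 -0.2105  0.2922] [ 0.6083 -0.2133  0.2994] [49 49 49]
```

The depth image shows the shut fingertips at z≈.259 while the reported TCP is .217. So the real tips sit about 41 mm behind the nominal TCP. I'll go lower in guarded steps.

```bash
python3 - <<'E'
from an import *
manip.set_gripper(.4)
z=.217
for z in (.20,.186):
    manip.move_l([*S,z],max_speed=.08); stat(z)
    if abs(manip.current_force()[2])>6: break
manip.set_gripper(0,60); stat('closed')
if manip.current_grip_width()<.08:
    manip.set_gripper(.4); manip.move_l([*S,.177],max_speed=.05); stat(); manip.set_gripper(0,60); stat('closed2')
E
```

```text
0.2 t 14.28 ee [ 0.597  -0.2092  0.1993] F [ 0.2572 -0.8748  0.2598] grip 0.404 0.0
0.186 t 14.6 ee [ 0.597  -0.2092  0.1854] F [-0.1088  0.3967  1.1429] grip 0.4 0.0
closed t 14.93 ee [ 0.5974 -0.2096  0.1864] F [-0.2443 -2.5643  2.3927] grip 0.14 58.6
```

Gripped, which confirms the tool offset. Lifting the dial now.

```bash
python3 - <<'E'
from an import *
manip.move_l([*S,.186+.038],max_speed=.06); stat('up')
manip.set_gripper(.45); 
manip.move_l([*S,.28],max_speed=.15); stat('off')
manip.move_ptp([S[0]-.08,S[1]+.01,.30],down(SY))
p,w=scap('up2'); print(captop(w)); stat()
E
```

```text
up t 15.72 ee [ 0.5973 -0.2096  0.2234] F [ 2.6191 -4.611  -6.2222] grip 0.139 59.2
off t 16.62 ee [ 0.5971 -0.2091  0.2793] F [-0.6923 -0.6755 -0.4   ] grip 0.453 0.0
(array([ 0.5976, -0.2095,  0.2726]), 507)
 t 17.09 ee [ 0.5173 -0.1993  0.2992] F [-0.1749  0.4908  0.4701] grip 0.452 0.0
```

The dial is now at about .054. Next I'll pick the square lever by its head.

```bash
python3 - <<'E'
from an import *
T=.042; Y0=.012; H=np.array([.5606,.2311]); R=down(Y0)
manip.set_gripper(.6)
manip.move_ptp([*H,.10-T],R)
manip.move_l([*H,.05-T],max_speed=.15); stat('50')
manip.move_l([*H,.018-T],max_speed=.06); stat('low')
manip.set_gripper(0,90); stat('closed')
if manip.current_grip_width()>.25:
    manip.move_l([*H,.018-T+.09],max_speed=.12); stat('lift')
    p,w=scap('lift')
    s=manip.grab_frame('scene')[0]
    cv2.imwrite('pics/lift2.png',cv2.cvtColor(np.hstack([p[:300,100:420],cv2.resize(s[180:300,130:270],(350,300))]),cv2.COLOR_RGB2BGR))
E
```

```text
50 t 19.66 ee [0.561  0.2309 0.0085] F [0.7654 0.0961 0.8027] grip 0.602 0.0
low t 20.34 ee [ 0.5607  0.2312 -0.024 ] F [-0.138   0.2955  0.2194] grip 0.598 0.0
closed t 20.62 ee [ 0.561   0.2313 -0.0233] F [-0.4233 -1.0864  5.3326] grip 0.406 90.0
lift t 21.52 ee [0.5601 0.2309 0.0652] F [-0.4636  0.4066 -1.5644] grip 0.412 89.6
```

View pics/lift2.png

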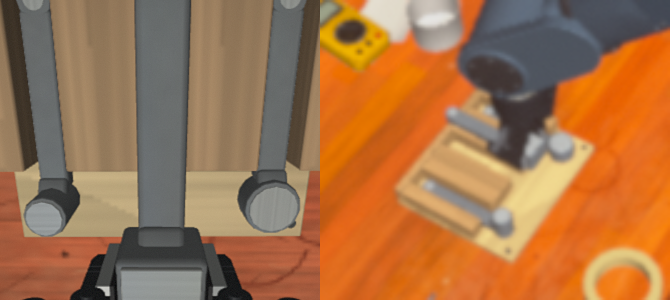

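The lever is held level, with its head at crop (160,270), and the round ones are undisturbed. Next I'll turn it, lay it on free bench and regrip it by the tail.

```bash
python3 - <<'E'
from an import *
LY=np.pi+SY; B=np.array([.565,-.07])
manip.move_ptp([.50,.22,.075],down(np.pi/2)); 
manip.move_ptp([.50,.18,.075],down(LY)); stat('turned')
manip.move_ptp([*B,.075],down(LY))
manip.move_l([*B,-.02],max_speed=.15)
manip.move_l([*B,-.035],max_speed=.04); stat('down')
manip.set_gripper(.62); stat('rel')
manip.move_l([*B,.03],max_speed=.2)
manip.move_ptp([*(B-.16*SX),.16],down(SY))
p,w=scap('laid'); stat()
P=sel(w,[.38,-.16,.028],[.66,.02,.045]); print('head',rect(P),np.median(P[:,2]))
P=sel(w,[.405,-.16,.007],[.66,.02,.026]); print('tail',rect(P),np.median(P[:,2]))
E
```

```text
turned t 24.35 ee [0.5001 0.1801 0.075 ] F [ 0.5166 -0.7695 -0.5834] grip 0.409 89.5
down t 26.67 ee [ 0.5649 -0.07   -0.0353] F [-0.5644 -0.5071 -1.5252] grip 0.408 89.9
rel t 26.98 ee [ 0.565 -0.07  -0.035] F [ 0.5522 -0.1269  0.2281] grip 0.627 0.0
 t 30.13 ee [ 0.4064 -0.0489  0.1599] F [ 0.0858 -0.4038 -0.0391] grip 0.617 0.0
head (array([ 0.5476, -0.0672]), array([33.8,  1.4]), 82.13, 122) 0.03184450153705674
tail (array([ 0.4897, -0.0618]), array([ 35.4, 120.1]), 84.32, 2998) 0.016163643436651175
```

View pics/laid.png

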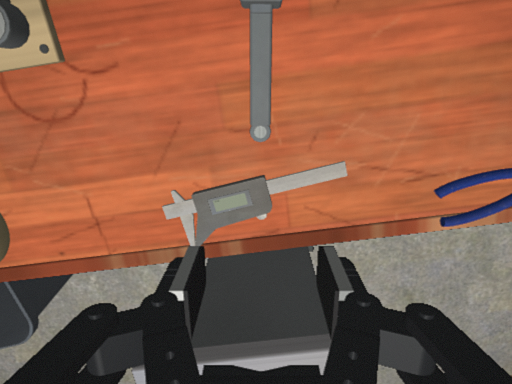

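The lever lies straight, with its tail end at pixel (261,132) and the head's front edge at (.548,−.067). I'll regrip it by the tail 78 mm from the head centre.

```bash
python3 - <<'E'
from an import *
Hd=np.array([.5654,-.0696]); G=Hd-.078*SX; R=down(SY)
manip.set_gripper(.45)
manip.move_ptp([*G,.02],R)
manip.move_l([*G,-.038],max_speed=.08); stat('low')
manip.set_gripper(0,100); stat('closed')
z0=manip.current_ee_pos()[2]
manip.move_l([*G,-.038+.035],max_speed=.08)
A=S-(.13+.078)*SX
manip.move_ptp([*A,-.038+.035],R); stat('pre')
p,w=scap('pre')
e=np.array([*A]); hc=S-.13*SX
P=sel(w,[hc[0]-.035,hc[1]-.035,.055],[hc[0]+.035,hc[1]+.035,.09]); print('expect',hc,'head',rect(P),np.median(P,0))
Q=np.c_[P[:,:2]-P[:,:2].mean(0),np.ones(len(P))]; print('plane',np.linalg.lstsq(Q,P[:,2],rcond=None)[0])
E
```

```text
low t 31.99 ee [ 0.4882 -0.0594 -0.0379] F [ 1.0992 -0.6262  0.4901] grip 0.45 0.0
closed t 32.31 ee [ 0.4887 -0.0594 -0.0371] F [-2.2605  1.1288 12.0699] grip 0.203 99.4
pre t 33.58 ee [ 0.3911 -0.182  -0.0032] F [-0.2686 -0.4479 -1.2835] grip 0.208 97.9
expect [ 0.4684 -0.1922] head (array([ 0.4655, -0.1922]), array([36.2, 40.2]), 82.52, 12686) [ 0.4692 -0.1926  0.0695]
plane [-0.0037  0.0007  0.0691]
```

The head is level with its top at .0695, so I'll lower 6 mm, slide in and set it down.

```bash
python3 - <<'E'
from an import *
R=down(SY); G=S-.078*SX; A=S-.208*SX; z=-.003
manip.move_l([*A,z-.006],max_speed=.1)
manip.move_l([*G,z-.006],max_speed=.1); stat('in')
for dz in (.011,.0125,.0135):
    manip.move_l([*G,z-dz],max_speed=.03); stat(dz)
    if manip.current_force()[2]>4: break
manip.set_gripper(.4); stat('rel'); manip.dwell(.3)
manip.move_l([*G,.05],max_speed=.15)
manip.move_ptp([*(S-.13*SX),.2],R)
p,w=scap('placed'); stat()
P=sel(w,[.5,-.26,.052],[.65,-.15,.06]); print('head vis',rect(P),np.median(P,0))
c=S-.10*SX
P=sel(w,[.44,-.25,.03],[.57,-.15,.041]); print('tail',rect(P),np.median(P[:,2])); 
Q=np.c_[P[:,:2]-P[:,:2].mean(0),np.ones(len(P))]; print('plane',np.linalg.lstsq(Q,P[:,2],rcond=None)[0])
print(captop(w))
E
```

```text
in t 35.33 ee [ 0.5195 -0.199  -0.009 ] F [ 0.6429 -0.0615 -1.3258] grip 0.2 97.9
0.011 t 35.64 ee [ 0.5197 -0.199  -0.0143] F [ 0.9313 -0.2959 -0.858 ] grip 0.2 97.9
0.0125 t 35.89 ee [ 0.5199 -0.199  -0.0156] F [ 0.2647  0.9344 -0.7641] grip 0.204 97.9
0.0135 t 36.14 ee [ 0.52   -0.199  -0.0165] F [-0.6709 -0.1202 -1.8337] grip 0.203 97.9
rel t 36.45 ee [ 0.5201 -0.1991 -0.0164] F [ 0.455  -0.2882  0.754 ] grip 0.396 0.0
 t 38.08 ee [ 0.468  -0.1919  0.1982] F [-0.033  -0.0895  0.3262] grip 0.405 0.0
head vis (array([ 0.5958, -0.2091]), array([35.6, 34.9]), 82.31, 870) [ 0.5875 -0.2077  0.0557]
tail (array([ 0.5159, -0.198 ]), array([ 20.2, 110.5]), 82.12, 2188) 0.03603822533336523
plane [-0.0036 -0.0082  0.0359]Traceback (most recent call last):
  File "<stdin>", line 16, in <module>
  File "an.py", line 15, in captop
    P=sel(w,[S[0]-.03,S[1]-.03,.2],[S[0]+.03,S[1]+.03,.3]); zt=np.percentile(P[:,2],99)
                                                               ~~~~~~~~~~~~~^^^^^^^^^^^
    return _quantile_unchecked(
        a, q, axis, out, overwrite_input, method, keepdims, weights)
    return _ureduce(a,
                    func=_quantile_ureduce_func,
    ...<5 lines>...
                    overwrite_input=overwrite_input,
                    method=method)
    r = func(a, **kwargs)
    result = _quantile(arr,
                       quantiles=q,
    ...<2 lines>...
                       out=out,
                       weights=wgt)
    slices_having_nans = np.isnan(arr[-1, ...])
                                  ~~~^^^^^^^^^
IndexError: index -1 is out of bounds for axis 0 with size 0
```

View pics/placed.png

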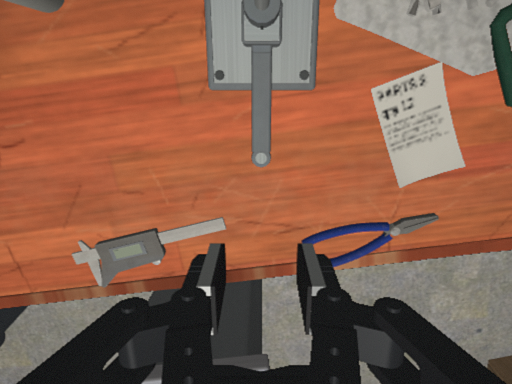

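The lever lies flat, with its head centred at (.596,−.209) within 2 mm of the foot axis (picture (262,20)). Next I'll slide the dial down.

```bash
python3 - <<'E'
from an import *
R=down(SY)
manip.set_gripper(.4)
manip.move_ptp([*S,.275],R)
manip.move_l([*S,.219],max_speed=.08); stat('at cap')
manip.set_gripper(0,60); stat('gripped')
if manip.current_grip_width()>.08:
    manip.move_l([*S,.219-.0238],max_speed=.03); stat('down')
    manip.set_gripper(.4)
    manip.move_l([*S,.25],max_speed=.15); stat('off')
    manip.move_ptp([S[0]-.08,S[1]+.01,.30],R)
    p,w=scap('down'); print(captop(w)); stat()
E
```

```text
at cap t 39.79 ee [ 0.5975 -0.2094  0.2195] F [ 0.1815 -0.8773  0.032 ] grip 0.4 0.0
gripped t 40.12 ee [ 0.5975 -0.2097  0.2197] F [-0.8933 -1.134   4.1857] grip 0.145 58.6
down t 41.06 ee [ 0.5976 -0.2097  0.1961] F [-2.6647 -2.1561  6.4912] grip 0.145 59.1
off t 41.92 ee [ 0.5971 -0.2092  0.2493] F [ 0.1332 -0.055  -0.7489] grip 0.399 0.0
(array([ 0.5976, -0.2094,  0.2489]), 410)
 t 42.43 ee [ 0.5172 -0.1992  0.2989] F [-0.3073 -0.2193  0.4739] grip 0.399 0.0
```

The cap top at .2489 implies a plunger of about 5.6 mm. I'll check the needle with a tilted wrist view.

```bash
python3 - <<'E'
from an import *
from scipy.spatial.transform import Rotation as Ro
for deg in (60,45):
    # pitch the downward tool forward
    ax=np.array([-SX[1],SX[0],0]); R=Ro.from_rotvec(-ax*np.radians(deg)).as_matrix()@down(SY)
    X=[*(S-.16*SX),.20]
    q=manip.inverse_kinematics(X,R); print(deg,R[:,2],q)
    if q is None: continue
    manip.move_ptp(X,R); stat(); 
    p,d,cal=snap('wrist',None)
    f=np.array([*(S-.011*SX),.196]); x=np.array(cal['R'])@f+np.array(cal['t']); u=np.array(cal['camera_matrix'])@x; u,v=(u[:2]/u[2]).astype(int); print(u,v)
    cv2.imwrite('pics/needle.png',cv2.resize(cv2.cvtColor(p,cv2.COLOR_RGB2BGR)[max(v-90,0):v+150,max(u-120,0):u+120],None,fx=2.4,fy=2.4,interpolation=cv2.INTER_CUBIC))
    break
E
```

```text
60 [ 0.8585 -0.114  -0.5   ] [-0.9081  0.0722  2.5142  1.978   0.7217 -0.9777]
 t 44.36 ee [ 0.4391 -0.1884  0.2002] F [ 0.0561 -0.0851 -0.0589] grip 0.403 0.0
260 92
```

View pics/needle.png

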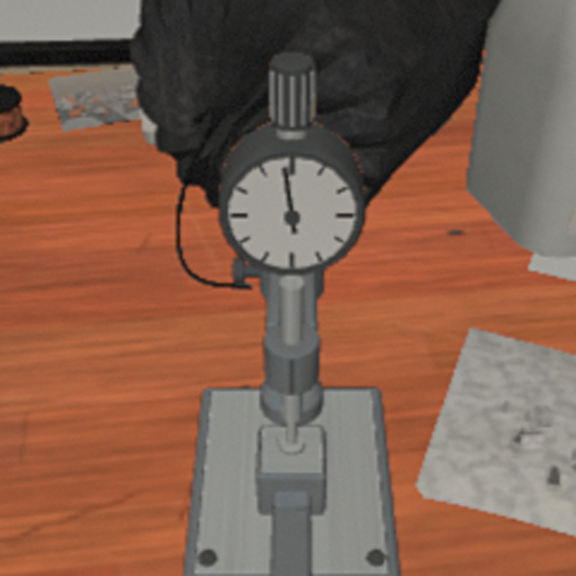

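The needle, from (291,217) to (285,168), is about 8° left of straight up, so the plunger is about 5.6 mm. The foot sits centred on the head at (291,447). The robot touches nothing, so I'm handing it in.

```bash
python3 -c "
from bench import manip
print(manip.sign_off(), manip.current_time())"
```

```text
the job is handed in; nothing more can be done
the job is handed in; nothing more can be done
```

I handed the job in: the square-headed lever lies flat on the gauge base, its head within about 2 mm of the foot's axis. The foot sits on the head, with the needle about 8° left of straight up (plunger about 5.6 mm). The two round-headed levers and the bench items were left where they were, and no verdict came back.

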